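Set up the date-stamping place on the books return counter

TASK

Set up the date-stamping place: lay the red pocket book flat and square in the middle of the cork mat and the blue one squarely on top of it; put the ink pad about 4 cm in front of the scanner, on the side of its red window, centred on it and square to it, and stand the date stamp upright on the middle of the pad. Stand the card box upright, midway between the mat and the scanner on the grey runner, square to the runner, its long side along it. Leave the green book and the brass bell where they are.

Things in the scene. Friction and masses are not known exactly. Their poses are not given: they have to be found in the camera images.
- runner: Fixed grey fabric strip on the counter, 130 (x) x 560 (y) x 2 mm thick, roughly crosswise in front of the robot. Origin at the centre of its underside, marked by a thin pale line across it; its y axis runs along its length. Mat and scanner lie on it, 215 mm either side of this centre, in either order, so the centre is the point midway between them.
- mat: Fixed cork mat, 80 (x) x 110 (y) x 4 mm, lying on the runner (its top is 6 mm above the counter). Origin at the centre of its underside, long side along its y.
- scanner: Fixed barcode scanner on the runner: grey foot 80 x 80 x 20 mm with a black head on it, 60 mm high in all above the counter. Origin at the centre of its underside; its red window and a red strip on the foot are on its -x side, which looks roughly to the robot. The edge of the foot is 40 mm from the origin.
- red_book: Loose red pocket book lying flat, 58 (x) x 92 (y) x 26 mm thick, about 0.12 kg. Origin at the centre of its underside.
- blue_book: Loose blue pocket book lying flat, 54 (x) x 86 (y) x 20 mm thick, about 0.09 kg. Origin at the centre of its underside.
- ink_pad: Loose stamp pad: flat silvery tin with a dark violet pad on its upper face, 56 (x) x 84 (y) x 18 mm high, about 0.11 kg. Origin at the centre of its underside. In its place (about 4 cm clear of the scanner's foot) its centre is about 108 mm from the scanner's origin; it lies on the bare counter or partly over the thin runner's edge.
- stamp: Loose date stamp standing upright: black foot 30 (x) x 44 (y) x 20 mm, and an upright round pale wooden handle 24 mm in diameter from 20 to 78 mm above its underside. About 0.07 kg. Origin at the centre of its underside, z up along the handle.
- card_box: Loose pale wooden box full of white cards, 56 (x) x 90 (y) x 40 mm, the cards rising to 49 mm; about 0.18 kg. Origin at the centre of its underside, its long side along y.
- green_book: Loose green pocket book lying flat, 56 (x) x 90 (y) x 22 mm; a bystander, to be left where it is. Origin at the centre of its underside.
- bell: Loose brass counter bell, 68 mm in diameter, 52 mm high, standing behind the runner; a bystander, to be left where it is. Origin at the centre of its underside.
Things that resemble listed ones, but are neither listed nor needed, are in the scene too. Leave any pink look-alike of the blue_book alone.

How it is judged:
By the outcome, as a careful person would: the job done as asked, in the order asked, and still so for the second after the job is handed in, with the robot touching nothing.
It also fails if it takes over 125 s, if anything falls off the work surface, if the arm or the gripper's body presses on something with over 40 N, if the wrist force passes 120 N, or if a joint passes its speed limit or range.

ROBOT

A 6-joint arm with a two-finger parallel gripper is mounted at the origin on the work surface. World frame = base frame: x ahead of the robot, y to its left, z up, the work surface at z = 0. Lengths are in mm, angles in rad, forces in N, time in s.
With the tool pointing down it reaches from about 325 to 900 mm from the base axis. Payload 6.1 kg.
Tool frame: the origin (TCP) lies between the finger pads; the fingertips stand 11 mm ahead of it and the grasp point (between the pads) lies 8 mm behind it; z points along the fingers, y is the line along which they close (so a half turn about z gives the same grasp; the last joint's range is limited). The gripper opens to 85 mm and grips with 20 to 120 N. Pads are 22 mm wide; open, the fingers measure 114 mm over their backs; the gripper's body (76 mm by 85 mm) begins 54 mm behind the grasp point. The pads swing forward as they close: fully open they stand 13 mm farther back than shut.
Start: joints at [1.124, 0.22, 1.526, -0, 1.395, -0.126], TCP at [197.077, 593.108, 242.3] pointing down, gripper open.
Joint ranges: [-2.98, 2.98], [-0.91, 2.08], [0.09, 2.57], [-1.24, 4.39], [0.2, 2.65], [-2.68, 2.68]. Speed limits (rad/s): [2.57, 2.57, 3.01, 3.14, 3.14, 3.14].

INTERFACE

Orientations are given as a rotation vector (axis times angle).
In Python, from workcell import manip, viewer, sign_off gives the robot as it stands.
- The arm moves only by the tool servo_tool, never from a script. Its argument "rows" is a list of rows, each an object with "xyz": the shift along the world's x, y, z each as a share of 0.75 m, from -1 to 1, a list of three; "spin": the turn about the world's z as a share of 90 degrees, from -1 to 1. In form: [{"xyz": [tx, ty, tz], "spin": spin}, ...]. A call has 1 to 20 rows; each row is the pose to reach, as a shift and turn from the pose commanded when the call began; what a row does not reach only later rows make up. A row lasts 1/10 s, in which the tool goes at most 50 mm and 8.59 degrees, less where a joint would pass 70% of its speed; a pose out of reach is approached as far as the arm can. A call with a number of a shift or a turn outside -1 to 1 is refused whole. A call with a gripper value outside its range is refused whole. "claw" is the opening, from 0 (shut) to 1 (fully open), set as the call begins (left out, the last holds). The fingers move at their own pace and stop on an object; "squeeze" is the grip in N (left out, the last holds). Time passes only in rows, so rows that repeat a pose let the fingers close. It gives the time, the measured TCP pose, the force, the opening and the grip force at its end, in the units of the state.
- manip.sense(): the state, without advancing time (a new reading comes with each control period).
- viewer.capture(name): name is "scene" or "top"; returns a dict with "color" (420x560x3 uint8, red, green, blue), "vfov" (degrees; the focal length in pixels is half the picture's height over the tangent of half this angle, whatever the lens; pixels are square), "cx", "cy" (the principal point, pixels), "world_from_camera" (4x4, takes a point from camera to world coordinates). Camera axes: x right, y up, looking along -z (the intrinsics and any distortion apply to the point x, -y, -z); pixel columns grow to the right and rows downward; lengths in mm; the calibration is good to about 2 mm. A picture is of the moment at which its call begins. There is no depth.
- sign_off(): hands the job in; it is judged then, once.
Trained networks look in a picture, given as the dict that the camera call returned (one of the last four; its "shot" number tells which), for a name from the list of things; names that differ only in an ending like _2 or _b are one class to them, and where a whole thing is asked for, a point or a joint stands for the part that bears it (a point fixed in the world has none). Each returns a list of dicts, best first, with "confidence" (0 to 1); they miss things now and then, are a little off and sometimes report something else, mostly with a low value. They report only what shows in the picture. A call takes as long as a camera call. They do not tell look-alikes from the thing itself.
- viewer.spot_in(thing, picture): "centre" ([column, row] in pixels, amid what is visible of it).
- viewer.outline_of(thing, picture): "region" (420x560 bool, what is visible of it) and "centre" ([column, row] in pixels, amid what is visible of it).
- viewer.tip_of(thing, picture): "centre" ([column, row] in pixels: a listed point, or the origin of a listed thing).
The state is a dict: "time_s": time; "joint_positions": joint angles; "qd": joint speeds; "joint_efforts": joint torques, N m; "ee_pos": TCP position; "ee_rot": TCP orientation; "wrist_force": force on the tool from outside, world axes, zero at the start; "torque": the same for the moment, N m; "finger_gap": finger opening in mm; "grip_force": force on a finger pad.
Only numpy, scipy, OpenCV 4.12 (cv2) and the standard library are available. Lean on these libraries where they do the work, as an engineer would, in place of code of your own. Each camera call takes 0.05 s, during which the arm holds its last target. There are 200 camera calls.

## Working session

There is one attempt and no reset: what is moved stays moved. The work goes in short steps, Python scripts to look and compute and a tool call to move; the robot and the scene stay as the last step left them, time stands still between calls to the robot, and variables do not carry over. Pictures are saved under pics/ and viewed, at most 14 in all, crops included, and the job is handed in when it is done.

Besides the shell and the picture viewer there is one more tool, called after "Emit:" by a JSON object that holds its "api" and its "payload". servo_tool: Moves the arm, as the interface text tells. Shift numbers are shares of 0.75 m and turn numbers shares of 90 degrees, none past 1 either way. Its arguments: {"type":"object","properties":{"rows":{"type":"array"},"claw":{"type":"number"},"squeeze":{"type":"number"}},"required":["rows"]}

```bash
mkdir -p pics; python3 - <<'E'
from workcell import manip, viewer
import cv2,numpy as np
for n in("scene","top"):
    p=viewer.capture(n); cv2.imwrite(f"pics/{n}0.png",cv2.resize(p["color"][:,:,::-1],None,fx=1.4,fy=1.4))
    print({k:v for k,v in p.items() if k!="color"})
print(manip.sense())
E
ls
```

```text
{'vfov': 47.65967186205994, 'cx': 284.19615309709604, 'cy': 214.42251318423075, 'world_from_camera': array([[-8.03586261e-01, -4.09166594e-01,  4.32240465e-01,
         1.01391040e+03],
       [ 5.94848023e-01, -5.27561690e-01,  6.06493605e-01,
         6.87558991e+02],
       [-2.01234126e-02,  7.44487315e-01,  6.67333265e-01,
         8.04653271e+02],
       [ 0.00000000e+00,  0.00000000e+00,  0.00000000e+00,
         1.00000000e+00]]), 'shot': 1}
{'vfov': 50.12909132187577, 'cx': 280.01239631124423, 'cy': 210.15595635595923, 'world_from_camera': array([[ 8.35297666e-02,  9.75221876e-01, -2.04853778e-01,
         2.83934853e+02],
       [-9.96494780e-01,  8.26886728e-02, -1.26781838e-02,
         4.33517018e+00],
       [ 4.57504485e-03,  2.05194726e-01,  9.78710475e-01,
         1.15004824e+03],
       [ 0.00000000e+00,  0.00000000e+00,  0.00000000e+00,
         1.00000000e+00]]), 'shot': 2}
{'time_s': 0.1, 'joint_positions': array([ 1.12388520e+00,  2.21177197e-01,  1.52750751e+00,  4.61420569e-05,
        1.39471116e+00, -1.26091804e-01]), 'qd': array([-4.35206655e-05, -1.17765605e-03, -2.87847276e-03, -3.06374691e-04,
       -3.56134555e-04,  1.30439610e-03]), 'joint_efforts': array([ 2.25907177e-03, -4.98242784e+01, -3.90544546e+01, -8.44479814e-05,
        5.68458927e-03, -5.24453799e-05]), 'ee_pos': array([196.84257657, 592.63126192, 241.28436263]), 'ee_rot': array([-5.01707471e-01, -3.10071145e+00,  2.69638372e-03]), 'wrist_force': array([-0.95859845,  0.08713835, -0.97058043]), 'torque': array([-0.0132333 , -0.01851725,  0.02050774]), 'grip_force': 0.0, 'finger_gap': 84.7815470659172}
pics
```

View pics/top0.png

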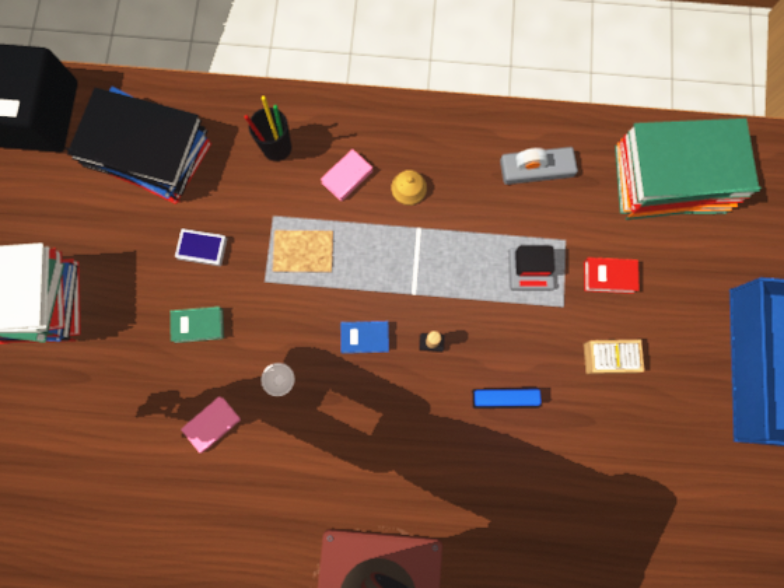

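View pics/scene0.png

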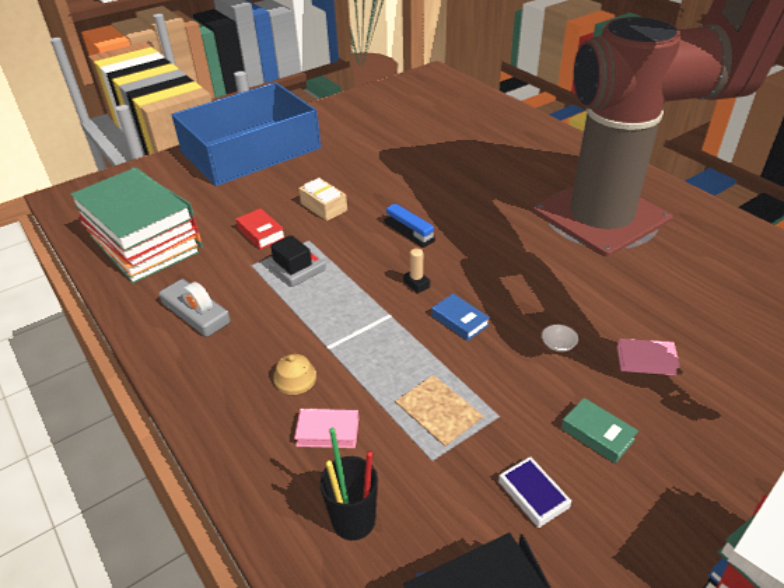

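The red book is at (612,274) in the enlarged top view. The blue book is at (365,337), a flat book with a label, while the long object at (507,398) is a stapler. The pad is at (201,247), the stamp at (432,340), the box at (614,356), the mat at (302,250) and the scanner at (535,267). The two pink books are at (347,175) and (211,425), and are left alone.

```bash
cat > h.py <<'E'
from workcell import manip, viewer
import cv2, numpy as np
from scipy.optimize import minimize
S=4
def box(a,b,z0,z1,cx=0): return np.array([[cx+i*a/2,j*b/2,z] for i in(-1,1) for j in(-1,1) for z in(z0,z1)])
t=np.linspace(0,2*np.pi,16)
cyl=np.vstack([np.c_[12*np.cos(t),12*np.sin(t),0*t+z] for z in(20,78)])
M={"runner":[box(130,560,0,2)],"mat":[box(80,110,0,4)],"scanner":[box(80,80,0,20),None],
"red_book":[box(58,92,0,26)],"blue_book":[box(54,86,0,20)],"ink_pad":[box(56,84,0,18)],
"stamp":[box(30,44,0,20),cyl],"card_box":[box(56,90,0,40),box(44,78,40,49)],"green_book":[box(56,90,0,22)],"bell":[np.vstack([np.c_[34*np.cos(t),34*np.sin(t),0*t]])]}
def proj(P,p):
    T=np.linalg.inv(p["world_from_camera"]); c=P@T[:3,:3].T+T[:3,3]
    f=210/np.tan(np.radians(p["vfov"]/2))
    return np.c_[p["cx"]+f*c[:,0]/-c[:,2],p["cy"]-f*c[:,1]/-c[:,2]]
def ray(px,p,z):
    f=210/np.tan(np.radians(p["vfov"]/2)); T=p["world_from_camera"]
    d=T[:3,:3]@np.array([(px[0]-p["cx"])/f,-(px[1]-p["cy"])/f,-1]); o=T[:3,3]
    return o+d*(z-o[2])/d[2]
def pose(P,q):
    c,s=np.cos(q[3]),np.sin(q[3]); return P@np.array([[c,s,0],[-s,c,0],[0,0,1]])+q[:3]
def sil(parts,q,p):
    m=np.zeros((420*S,560*S),np.uint8)
    for P in parts:
        h=cv2.convexHull(((proj(pose(P,q),p)+.5)*S-.5).astype(np.float32))
        cv2.fillConvexPoly(m,np.round(h*16).astype(np.int32),1,shift=4)
    return m
def fit(parts,views,q0,fixz=None):
    """views: list of (picture, region). q=x,y,z,yaw"""
    V=[]
    for p,r in views:
        ys,xs=np.nonzero(r); a=(max(ys.min()-15,0)*S,(ys.max()+15)*S,max(xs.min()-15,0)*S,(xs.max()+15)*S)
        V.append((p,cv2.resize(r.astype(np.uint8),None,fx=S,fy=S,interpolation=0)[a[0]:a[1],a[2]:a[3]],a))
    def cost(v):
        q=np.array([v[0],v[1],v[2] if fixz is None else fixz,v[3]/50]); c=0
        for p,r,a in V:
            m=sil(parts,q,p)[a[0]:a[1],a[2]:a[3]]; c+=1-(m&r).sum()/(m|r).sum()
        return c/len(V)
    x0=np.array([q0[0],q0[1],q0[2],q0[3]*50]); 
    for step in(8,3):
        r=minimize(cost,x0,method="Nelder-Mead",options=dict(initial_simplex=np.vstack([x0,x0+step*np.eye(4)]),maxfev=220,xatol=.05,fatol=1e-4)); x0=r.x
    x0=x0.copy(); x0[3]/=50
    if fixz is not None:x0[2]=fixz
    return x0,r.fun
E
cat > m.py <<'E'
from h import *
P={n:viewer.capture(n) for n in("scene","top")}
guess={"runner":(415,262,0),"mat":(302,250,0),"red_book":(612,274,0),"blue_book":(365,337,0),"ink_pad":(201,247,0),"stamp":(432,340,0),"card_box":(614,356,0),"green_book":(196,325,0),"scanner":(535,267,0)}
import pickle; out={}
for n,g in guess.items():
    q=ray((g[0]/1.4,g[1]/1.4),P["top"],10); V=[]
    for k,p in P.items():
        e=proj(np.array([[q[0],q[1],15]]),p)[0]
        for d in viewer.outline_of(n,p):
            if np.hypot(*(np.array(d["centre"])-e))<25: V.append((p,d["region"])); break
        else: print(n,"missing",k)
    parts=M[n]
    if n=="scanner":
        parts=[box(80,80,0,20),box(46,52,20,60,8)]
    if not V: continue
    r=min((fit(parts,V,(q[0],q[1],0,y)) for y in(-.15,)),key=lambda a:a[1]); out[n]=r[0]
    r0=fit(parts,V,r[0],0 if n not in("mat","scanner") else 2)
    print(n,np.round(r[0],2),round(r[1],3),"| z fixed",np.round(r0[0],3),round(r0[1],3)); out[n]=r0[0]
pickle.dump(out,open("poses.pkl","wb"))
vis=[]
for k,p in P.items():
    im=cv2.resize(p["color"][:,:,::-1],None,fx=S/2,fy=S/2)
    for n,q in out.items():
        for part in ([box(80,80,0,20),box(46,52,20,60,8)] if n=="scanner" else M[n]):
            h=cv2.convexHull(((proj(pose(part,q),p)+.5)*2-.5).astype(np.float32))
            cv2.polylines(im,[h.astype(int)],True,(0,255,255),1)
    cv2.imwrite(f"pics/fit_{k}.png",im[200:800,150:950] if k=="top" else im[200:800,300:1100])
E
python3 m.py
```

```text
runner [ 5.9271e+02 -2.0090e+01 -3.1000e-01 -0.0000e+00] 0.251 | z fixed [ 5.92766e+02 -1.97850e+01  0.00000e+00 -1.00000e-03] 0.251
mat [ 5.9276e+02  1.9479e+02 -1.2000e-01  8.0000e-02] 0.033 | z fixed [5.93319e+02 1.94895e+02 2.00000e+00 6.70000e-02] 0.041
red_book [ 5.9228e+02 -3.8463e+02 -1.3800e+00  3.0000e-02] 0.071 | z fixed [ 5.92262e+02 -3.82558e+02  0.00000e+00  2.40000e-02] 0.072
blue_book [ 4.3819e+02  6.2220e+01 -1.4700e+00  1.3000e-01] 0.071 | z fixed [4.38297e+02 6.27740e+01 0.00000e+00 1.18000e-01] 0.078
ink_pad [ 5.8212e+02  3.8551e+02 -2.4900e+00 -6.0000e-02] 0.077 | z fixed [ 5.82135e+02  3.85491e+02  0.00000e+00 -6.50000e-02] 0.085
stamp [ 4.3874e+02 -6.0710e+01  8.5000e-01 -1.0000e-02] 0.148 | z fixed [ 4.39254e+02 -6.06080e+01  0.00000e+00  1.10000e-02] 0.147
card_box [ 4.3779e+02 -3.8768e+02 -1.8900e+00  8.0000e-02] 0.057 | z fixed [ 4.38125e+02 -3.86017e+02  0.00000e+00  8.60000e-02] 0.065
green_book [ 4.3476e+02  3.7078e+02 -1.5900e+00  1.6000e-01] 0.048 | z fixed [4.35258e+02 3.70651e+02 0.00000e+00 1.55000e-01] 0.055
scanner [ 5.9249e+02 -2.3684e+02  2.9000e-01  3.0000e-02] 0.083 | z fixed [ 5.92674e+02 -2.35563e+02  2.00000e+00  8.40000e-02] 0.083
```

View pics/fit_top.png

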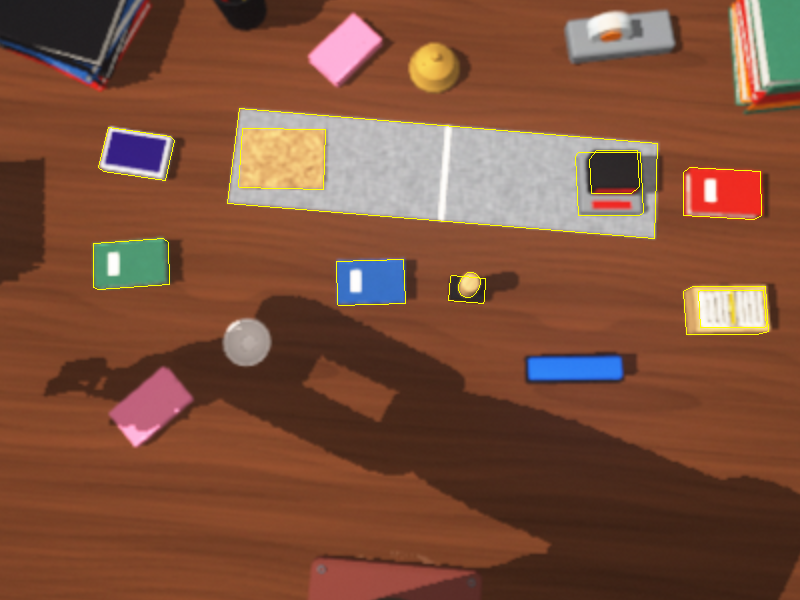

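View pics/fit_scene.png

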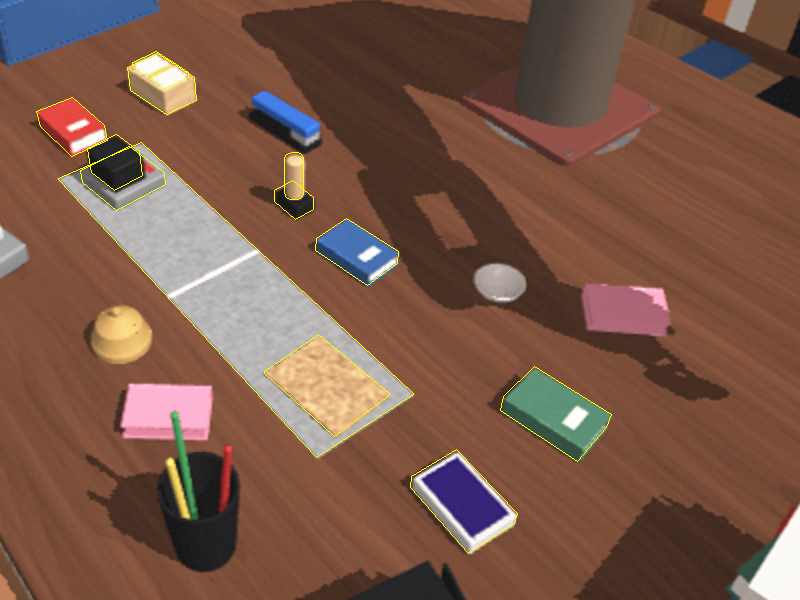

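The outlines fit well in both views: runner yaw is about 0, while the mat and scanner are turned by about 0.07. Next I'll refine the scanner's yaw from its red strip, and the mat's from its outline.

```bash
python3 - <<'E'
from h import *
for n in("top","scene"):
    p=viewer.capture(n)
    hsv=cv2.cvtColor(p["color"],cv2.COLOR_RGB2HSV).astype(int)
    c=proj(np.array([[592.-30,-237,20]]),p)[0]
    m=((hsv[...,0]<8)|(hsv[...,0]>172))&(hsv[...,1]>170)&(hsv[...,2]>120)
    yy,xx=np.mgrid[:420,:560]; m&=(np.hypot(xx-c[0],yy-c[1])<24)
    k,lab,st,ce=cv2.connectedComponentsWithStats(m.astype(np.uint8))
    for i in range(1,k):
        if st[i,4]<6: continue
        ys,xs=np.nonzero(lab==i); W=np.array([ray((x,y),p,22)[:2] for x,y in zip(xs,ys)])
        d=W-W.mean(0); w,v=np.linalg.eigh(d.T@d); a=v[:,1]*np.sign(v[1,1])
        print(n,st[i],W.mean(0).round(1),"yaw",round(np.arctan2(-a[0],a[1]),3),"sizes",np.sqrt(12*w/len(W)).round(1))
    for t in("scanner","mat"):
        d=viewer.outline_of(t,p)
        if not d: print(t,"none");continue
        r=d[0]["region"]; o=viewer.tip_of(t,p)
        print(t,d[0]["confidence"],"tip",[(ray(q["centre"],p,2)[:2].round(1),round(q["confidence"],2)) for q in o[:2]])
        if t=="mat":
            cn=cv2.findContours(r.astype(np.uint8),0,1)[0]; cn=max(cn,key=len)[:,0]
            W=np.array([ray(q,p,6)[:2] for q in cn]).astype(np.float32); print(cv2.minAreaRect(W))
    for q in M and [(592.7,-235.6,2,y) for y in(0,.04,.08,.12)]:
        if (d:=viewer.outline_of("scanner",p)):
            pass
    cc=proj(np.array([[592.,-237,20]]),p)[0].astype(int)
    crop=p["color"][cc[1]-40:cc[1]+40,cc[0]-50:cc[0]+50,::-1]
    cv2.imwrite(f"pics/sc_{n}.png",cv2.resize(crop,None,fx=4,fy=4,interpolation=cv2.INTER_CUBIC))
a=cv2.imread("pics/sc_top.png");b=cv2.imread("pics/sc_scene.png");cv2.imwrite("pics/sc.png",np.hstack([a,b]))
E
```

```text
top [372 194  21   3  58] [ 582.3 -241.1] yaw 0.107 sizes [ 7.4 50.7]
top [372 201  18   3  54] [ 563.4 -237.5] yaw 0.086 sizes [ 7.5 46.4]
scanner 0.8 tip [(array([ 594.6, -237.9]), 0.71)]
mat 0.69 tip [(array([601.2, 191.2]), 0.78)]
((591.7453002929688, 194.667236328125), (79.35826873779297, 112.22283935546875), 4.8746137619018555)
scene [222 182   5   4  12] [ 561.5 -222.1] yaw 0.033 sizes [ 8.  17.3]
scanner 0.56 tip [(array([439.5,  60.6]), 0.69), (array([ 592.3, -230. ]), 0.56)]
mat 0.69 tip [(array([591.7, 185.5]), 0.79)]
((593.8565673828125, 196.8388671875), (81.03340911865234, 111.63628387451172), 4.603350639343262)
```

View pics/sc.png

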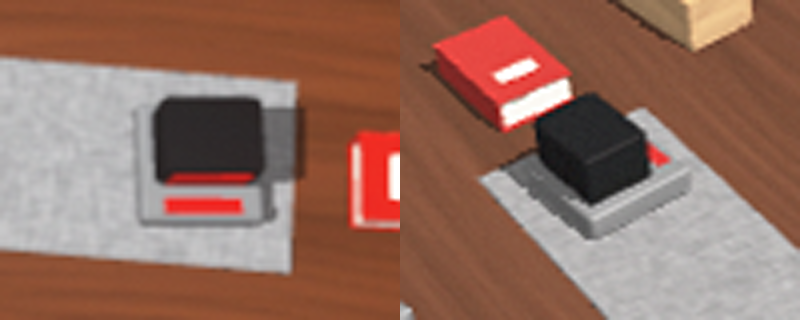

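```bash
cat > plan.py <<'E'
import sys,numpy as np
# args: x,y,z,angle(rad) waypoints; prints shares of each relative to the first
w=[np.array(list(map(float,a.split(",")))) for a in sys.argv[1:]]
for v in w[1:]: 
    d=v-w[0]; print("xyz",(d[:3]/750).round(4).tolist(),"spin",round(d[3]/(np.pi/2),4))
E
python3 plan.py 197.1,593.1,242.3,1.25 500,0,200,.024; echo; python3 plan.py 500,0,200,.024 592.3,-382.6,200,.024 592.3,-382.6,21,.024;echo; python3 plan.py 592.3,-382.6,21,.024 592.3,-382.6,180,.024;echo; python3 plan.py 592.3,-382.6,180,.024 593.2,195.2,180,.08 593.2,195.2,60,.08 593.2,195.2,27.8,.08
```

```text
xyz [0.4039, -0.7908, -0.0564] spin -0.7805

xyz [0.1231, -0.5101, 0.0] spin 0.0
xyz [0.1231, -0.5101, -0.2387] spin 0.0

xyz [0.0, 0.0, 0.212] spin 0.0

xyz [0.0012, 0.7704, 0.0] spin 0.0357
xyz [0.0012, 0.7704, -0.16] spin 0.0357
xyz [0.0012, 0.7704, -0.2029] spin 0.0357
```

Emit:
{"api": "servo_tool", "payload": {"rows": [{"xyz":[0.4039,-0.7908,-0.0564],"spin":-0.7805},{"xyz":[0.4039,-0.7908,-0.0564],"spin":-0.7805},{"xyz":[0.4039,-0.7908,-0.0564],"spin":-0.7805},{"xyz":[0.4039,-0.7908,-0.0564],"spin":-0.7805},{"xyz":[0.4039,-0.7908,-0.0564],"spin":-0.7805},{"xyz":[0.4039,-0.7908,-0.0564],"spin":-0.7805},{"xyz":[0.4039,-0.7908,-0.0564],"spin":-0.7805},{"xyz":[0.4039,-0.7908,-0.0564],"spin":-0.7805},{"xyz":[0.4039,-0.7908,-0.0564],"spin":-0.7805},{"xyz":[0.4039,-0.7908,-0.0564],"spin":-0.7805},{"xyz":[0.4039,-0.7908,-0.0564],"spin":-0.7805},{"xyz":[0.4039,-0.7908,-0.0564],"spin":-0.7805},{"xyz":[0.4039,-0.7908,-0.0564],"spin":-0.7805},{"xyz":[0.4039,-0.7908,-0.0564],"spin":-0.7805},{"xyz":[0.4039,-0.7908,-0.0564],"spin":-0.7805},{"xyz":[0.4039,-0.7908,-0.0564],"spin":-0.7805},{"xyz":[0.4039,-0.7908,-0.0564],"spin":-0.7805}], "claw": 1}}

```text
time_s: 3.7
ee_pos: [499.5, 1.4, 200.0]
ee_rot: [-2.193, -2.249, -0.0]
wrist_force: [0.3, -0.1, 0.2]
finger_gap: 85.1
grip_force: 0.0
```

Emit:
{"api": "servo_tool", "payload": {"rows": [{"xyz":[0.1231,-0.5101,0],"spin":0},{"xyz":[0.1231,-0.5101,0],"spin":0},{"xyz":[0.1231,-0.5101,0],"spin":0},{"xyz":[0.1231,-0.5101,0],"spin":0},{"xyz":[0.1231,-0.5101,0],"spin":0},{"xyz":[0.1231,-0.5101,0],"spin":0},{"xyz":[0.1231,-0.5101,0],"spin":0},{"xyz":[0.1231,-0.5101,0],"spin":0},{"xyz":[0.1231,-0.5101,0],"spin":0},{"xyz":[0.1231,-0.5101,0],"spin":0},{"xyz":[0.1231,-0.5101,-0.06],"spin":0},{"xyz":[0.1231,-0.5101,-0.12],"spin":0},{"xyz":[0.1231,-0.5101,-0.16],"spin":0},{"xyz":[0.1231,-0.5101,-0.19],"spin":0},{"xyz":[0.1231,-0.5101,-0.21],"spin":0},{"xyz":[0.1231,-0.5101,-0.225],"spin":0},{"xyz":[0.1231,-0.5101,-0.235],"spin":0},{"xyz":[0.1231,-0.5101,-0.2387],"spin":0},{"xyz":[0.1231,-0.5101,-0.2387],"spin":0}]}}

```text
time_s: 5.6
ee_pos: [592.7, -382.7, 21.6]
ee_rot: [2.194, 2.247, 0.0]
wrist_force: [0.5, 0.1, -0.6]
finger_gap: 85.3
grip_force: 0.0
```

Emit:
{"api": "servo_tool", "payload": {"rows": [{"xyz":[0,0,0],"spin":0},{"xyz":[0,0,0],"spin":0},{"xyz":[0,0,0],"spin":0},{"xyz":[0,0,0],"spin":0},{"xyz":[0,0,0],"spin":0},{"xyz":[0,0,0],"spin":0},{"xyz":[0,0,0],"spin":0},{"xyz":[0,0,0],"spin":0}], "claw": 0, "squeeze": 40}}

```text
time_s: 6.4
ee_pos: [593.0, -383.3, 22.4]
ee_rot: [2.193, 2.246, 0.0]
wrist_force: [-1.6, 0.1, 5.4]
finger_gap: 57.0
grip_force: 44.4
```

```bash
python3 - <<'E'
from h import *
p=viewer.capture("scene"); c=proj(np.array([[592.,-382,20]]),p)[0].astype(int); print(c)
x=p["color"][c[1]-60:c[1]+50,max(c[0]-70,0):c[0]+70,::-1]
cv2.imwrite("pics/g1.png",cv2.resize(x,None,fx=5,fy=5,interpolation=cv2.INTER_CUBIC))
E
```

```text
[185 160]
```

View pics/g1.png

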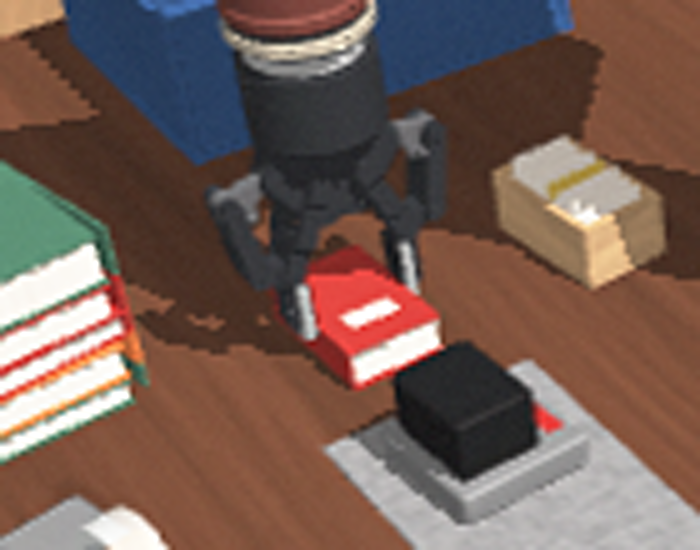

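The grip holds the red book by its long sides, with the fingertips near (305,335) and (405,285) reaching down almost to its base. Lifting and carrying it.

Emit:
{"api": "servo_tool", "payload": {"rows": [{"xyz":[0,0,0.02],"spin":0},{"xyz":[0,0,0.05],"spin":0},{"xyz":[0,0,0.09],"spin":0},{"xyz":[0,0,0.13],"spin":0},{"xyz":[0,0,0.17],"spin":0},{"xyz":[0,0,0.2],"spin":0},{"xyz":[0,0,0.212],"spin":0},{"xyz":[0,0,0.212],"spin":0}]}}

```text
time_s: 7.25
ee_pos: [592.9, -383.0, 181.9]
ee_rot: [2.193, 2.246, 0.0]
wrist_force: [0.3, 0.1, -2.1]
finger_gap: 56.9
grip_force: 43.7
```

Emit:
{"api": "servo_tool", "payload": {"rows": [{"xyz":[0,0.03,0],"spin":0.01},{"xyz":[0,0.08,0],"spin":0.02},{"xyz":[0,0.13,0],"spin":0.0357},{"xyz":[0,0.19,0],"spin":0.0357},{"xyz":[0,0.25,0],"spin":0.0357},{"xyz":[0,0.31,0],"spin":0.0357},{"xyz":[0,0.37,0],"spin":0.0357},{"xyz":[0,0.43,0],"spin":0.0357},{"xyz":[0,0.49,0],"spin":0.0357},{"xyz":[0,0.55,0],"spin":0.0357},{"xyz":[0,0.61,0],"spin":0.0357},{"xyz":[0,0.66,0],"spin":0.0357},{"xyz":[0.0012,0.7,0],"spin":0.0357},{"xyz":[0.0012,0.73,0],"spin":0.0357},{"xyz":[0.0012,0.755,0],"spin":0.0357},{"xyz":[0.0012,0.7704,0],"spin":0.0357},{"xyz":[0.0012,0.7704,0],"spin":0.0357},{"xyz":[0.0012,0.7704,-0.04],"spin":0.0357},{"xyz":[0.0012,0.7704,-0.08],"spin":0.0357},{"xyz":[0.0012,0.7704,-0.12],"spin":0.0357}]}}

```text
time_s: 9.25
ee_pos: [593.1, 193.9, 88.6]
ee_rot: [2.132, 2.307, -0.001]
wrist_force: [-0.5, 0.1, -1.7]
finger_gap: 56.7
grip_force: 43.7
```

Emit:
{"api": "servo_tool", "payload": {"rows": [{"xyz":[0,0,-0.02],"spin":0},{"xyz":[0,0,-0.04],"spin":0},{"xyz":[0,0,-0.055],"spin":0},{"xyz":[0,0,-0.068],"spin":0},{"xyz":[0,0,-0.076],"spin":0},{"xyz":[0,0,-0.08],"spin":0},{"xyz":[0,0,-0.08],"spin":0}]}}

```text
time_s: 9.95
ee_pos: [593.3, 195.3, 30.0]
ee_rot: [2.13, 2.309, 0.0]
wrist_force: [0.2, -0.3, -1.2]
finger_gap: 56.7
grip_force: 43.6
```

Emit:
{"api": "servo_tool", "payload": {"rows": [{"xyz":[0,0,-0.001],"spin":0},{"xyz":[0,0,-0.0025],"spin":0},{"xyz":[0,0,-0.0025],"spin":0}]}}

```text
time_s: 10.25
ee_pos: [593.4, 195.3, 28.4]
ee_rot: [2.13, 2.308, 0.001]
wrist_force: [-0.2, -0.1, -2.2]
finger_gap: 57.0
grip_force: 43.6
```

```bash
python3 plan.py 593.2,195.2,28.1,.08 593.2,195.2,160,.08 438.3,62.8,160,.118  438.3,62.8,20,.118; echo;  python3 plan.py 438.3,62.8,160,.118  593.2,195.2,160,.08 593.2,195.2,60,.08
```

```text
xyz [0.0, 0.0, 0.1759] spin 0.0
xyz [-0.2065, -0.1765, 0.1759] spin 0.0242
xyz [-0.2065, -0.1765, -0.0108] spin 0.0242

xyz [0.2065, 0.1765, 0.0] spin -0.0242
xyz [0.2065, 0.1765, -0.1333] spin -0.0242
```

Emit:
{"api": "servo_tool", "payload": {"rows": [{"xyz":[0,0,-0.001],"spin":0},{"xyz":[0,0,-0.001],"spin":0},{"xyz":[0,0,-0.001],"spin":0}]}}

```text
time_s: 10.55
ee_pos: [593.4, 195.3, 28.3]
ee_rot: [2.131, 2.308, 0.0]
wrist_force: [-3.5, -2.5, 5.8]
finger_gap: 57.0
grip_force: 44.4
```

Emit:
{"api": "servo_tool", "payload": {"rows": [{"xyz":[0,0,0],"spin":0},{"xyz":[0,0,0],"spin":0},{"xyz":[0,0,0],"spin":0},{"xyz":[0,0,0],"spin":0},{"xyz":[0,0,0],"spin":0},{"xyz":[0,0,0],"spin":0},{"xyz":[0,0,0.03],"spin":0},{"xyz":[0,0,0.08],"spin":0},{"xyz":[0,0,0.13],"spin":0},{"xyz":[0,0,0.1769],"spin":0},{"xyz":[-0.2065,-0.1765,0.1769],"spin":0.0242},{"xyz":[-0.2065,-0.1765,0.1769],"spin":0.0242},{"xyz":[-0.2065,-0.1765,0.1769],"spin":0.0242},{"xyz":[-0.2065,-0.1765,0.1769],"spin":0.0242},{"xyz":[-0.2065,-0.1765,0.1769],"spin":0.0242},{"xyz":[-0.2065,-0.1765,0.1769],"spin":0.0242}], "claw": 1}}

```text
time_s: 12.15
ee_pos: [438.0, 62.3, 160.4]
ee_rot: [2.088, 2.346, 0.002]
wrist_force: [1.1, -0.3, -0.1]
finger_gap: 85.6
grip_force: 0.0
```

```bash
cat > chk.py <<'E'
# usage: chk.py name x y z yaw  -> fit near expected pose, per view and both
import sys; from h import *
n=sys.argv[1]; e=np.array(list(map(float,sys.argv[2:6]))); V=[]
for k in("scene","top"):
    p=viewer.capture(k); c=proj(e[None,:3]+[0,0,12],p)[0]
    for d in viewer.outline_of(n,p):
        if np.hypot(*(np.array(d["centre"])-c))<20: V.append((p,d["region"])); print(k,"ok",d["region"].sum()); break
    else: print(k,"missing")
for v in [V]+([[a] for a in V] if len(V)>1 else []): 
    q,f=fit(M[n],v,e,e[2]); print("fixed z",q.round(3),round(f,3))
q,f=fit(M[n],V,e); print("free",q.round(3),round(f,3))
E
python3 chk.py red_book 593.2 195.2 6 .08
```

```text
scene ok 1270
top ok 240
fixed z [5.92593e+02 1.96075e+02 6.00000e+00 7.90000e-02] 0.399
fixed z [5.92916e+02 1.96402e+02 6.00000e+00 6.20000e-02] 0.062
fixed z [5.95642e+02 1.97515e+02 6.00000e+00 2.13000e-01] 0.733
free [5.92194e+02 1.95619e+02 4.84100e+00 7.00000e-02] 0.397
```

Red book is on the mat centre to within about 1 mm. Candidates for the blue book in fit_top.png, which is an enlarged crop: (371,282) is blue with a label, (345,48) and (150,405) are pink look-alikes, and (574,368) is a stapler. Only (371,282) fits the description, so I'm picking it.

Emit:
{"api": "servo_tool", "payload": {"rows": [{"xyz":[0,0,-0.05],"spin":0},{"xyz":[0,0,-0.1],"spin":0},{"xyz":[0,0,-0.14],"spin":0},{"xyz":[0,0,-0.165],"spin":0},{"xyz":[0,0,-0.18],"spin":0},{"xyz":[0,0,-0.1867],"spin":0},{"xyz":[0,0,-0.1867],"spin":0}]}}

```text
time_s: 13.05
ee_pos: [438.7, 63.1, 19.8]
ee_rot: [-2.086, -2.349, 0.0]
wrist_force: [0.3, 0.5, 0.1]
finger_gap: 85.3
grip_force: 0.0
```

Emit:
{"api": "servo_tool", "payload": {"rows": [{"xyz":[0,0,0],"spin":0},{"xyz":[0,0,0],"spin":0},{"xyz":[0,0,0],"spin":0},{"xyz":[0,0,0],"spin":0},{"xyz":[0,0,0],"spin":0},{"xyz":[0,0,0],"spin":0},{"xyz":[0,0,0],"spin":0},{"xyz":[0,0,0],"spin":0}], "claw": 0}}

```text
time_s: 13.85
ee_pos: [439.5, 62.8, 21.4]
ee_rot: [2.085, 2.347, 0.003]
wrist_force: [-1.4, -0.2, 5.9]
finger_gap: 52.4
grip_force: 41.9
```

Emit:
{"api": "servo_tool", "payload": {"rows": [{"xyz":[0,0,0.02],"spin":0},{"xyz":[0,0,0.05],"spin":0},{"xyz":[0,0,0.09],"spin":0},{"xyz":[0,0,0.13],"spin":0},{"xyz":[0,0,0.17],"spin":0},{"xyz":[0,0,0.1867],"spin":0},{"xyz":[0,0,0.1867],"spin":0}]}}

```text
time_s: 14.55
ee_pos: [439.9, 62.8, 162.1]
ee_rot: [2.084, 2.346, 0.005]
wrist_force: [0.4, -0.9, -0.9]
finger_gap: 52.5
grip_force: 42.5
```

Emit:
{"api": "servo_tool", "payload": {"rows": [{"xyz":[0.04,0.034,0],"spin":-0.006},{"xyz":[0.08,0.068,0],"spin":-0.012},{"xyz":[0.12,0.102,0],"spin":-0.0242},{"xyz":[0.16,0.137,0],"spin":-0.0242},{"xyz":[0.19,0.164,0],"spin":-0.0242},{"xyz":[0.2062,0.177,0],"spin":-0.0242},{"xyz":[0.2062,0.177,0],"spin":-0.0242},{"xyz":[0.2062,0.177,-0.04],"spin":-0.0242},{"xyz":[0.2062,0.177,-0.08],"spin":-0.0242},{"xyz":[0.2062,0.177,-0.11],"spin":-0.0242},{"xyz":[0.2062,0.177,-0.13],"spin":-0.0242},{"xyz":[0.2062,0.177,-0.138],"spin":-0.0242},{"xyz":[0.2062,0.177,-0.138],"spin":-0.0242},{"xyz":[0.2062,0.177,-0.138],"spin":-0.0242}]}}

```text
time_s: 15.95
ee_pos: [593.8, 195.6, 57.7]
ee_rot: [2.13, 2.308, 0.002]
wrist_force: [-0.3, -0.4, 0.1]
finger_gap: 52.6
grip_force: 42.5
```

Emit:
{"api": "servo_tool", "payload": {"rows": [{"xyz":[0,0,-0.0025],"spin":0},{"xyz":[0,0,-0.0045],"spin":0},{"xyz":[0,0,-0.006],"spin":0},{"xyz":[0,0,-0.006],"spin":0}]}}

```text
time_s: 16.35
ee_pos: [593.6, 195.8, 53.5]
ee_rot: [2.13, 2.308, 0.002]
wrist_force: [-1.4, 0.3, 6.4]
finger_gap: 52.4
grip_force: 43.1
```

```bash
python3 plan.py 593,195.6,52,.08 593,195.6,160,.08 582.1,385.5,160,-.065  582.1,385.5,19,-.065; echo;  python3 plan.py 582.1,385.5,160,-.065 485.1,-244.8,160,.085
```

```text
xyz [0.0, 0.0, 0.144] spin 0.0
xyz [-0.0145, 0.2532, 0.144] spin -0.0923
xyz [-0.0145, 0.2532, -0.044] spin -0.0923

xyz [-0.1293, -0.8404, 0.0] spin 0.0955
```

Emit:
{"api": "servo_tool", "payload": {"rows": [{"xyz":[0,0,0],"spin":0},{"xyz":[0,0,0],"spin":0},{"xyz":[0,0,0],"spin":0},{"xyz":[0,0,0],"spin":0},{"xyz":[0,0,0],"spin":0},{"xyz":[0,0,0],"spin":0},{"xyz":[0,0,0.03],"spin":0},{"xyz":[0,0,0.08],"spin":0},{"xyz":[0,0,0.12],"spin":0},{"xyz":[0,0,0.144],"spin":0},{"xyz":[-0.0145,0.2532,0.144],"spin":-0.0923},{"xyz":[-0.0145,0.2532,0.144],"spin":-0.0923},{"xyz":[-0.0145,0.2532,0.144],"spin":-0.0923},{"xyz":[-0.0145,0.2532,0.144],"spin":-0.0923},{"xyz":[-0.0145,0.2532,0.144],"spin":-0.0923},{"xyz":[-0.0145,0.2532,0.144],"spin":-0.0923}], "claw": 1}}

```text
time_s: 17.95
ee_pos: [581.5, 386.3, 159.5]
ee_rot: [2.29, 2.151, -0.001]
wrist_force: [0.3, -0.9, -0.5]
finger_gap: 85.6
grip_force: 0.0
```

```bash
python3 chk.py blue_book 593.2 195.2 32 .08; python3 - <<'E'
from h import *
p=viewer.capture("top"); cv2.imwrite("pics/t2.png",cv2.resize(p["color"][100:320,20:500,::-1],None,fx=1.6,fy=1.6))
E
```

```text
scene missing
top ok 757
fixed z [5.91723e+02 1.94246e+02 3.20000e+01 1.13000e-01] 0.051
free [5.91989e+02 1.94478e+02 3.10730e+01 1.11000e-01] 0.05
```

View pics/t2.png

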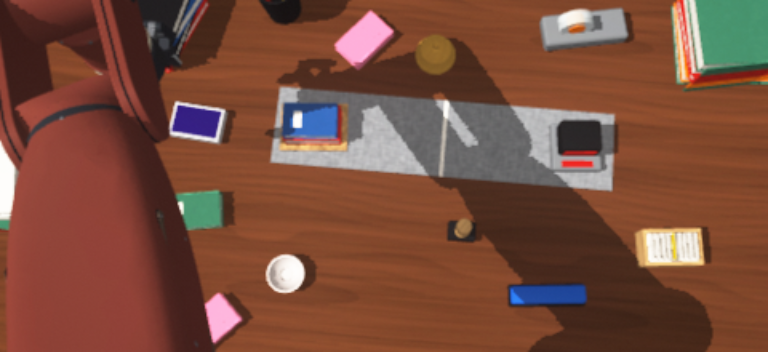

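The blue book lies on the red one at about (311,122). Next is the pad, at (197,121).

Emit:
{"api": "servo_tool", "payload": {"rows": [{"xyz":[0,0,-0.05],"spin":0},{"xyz":[0,0,-0.1],"spin":0},{"xyz":[0,0,-0.14],"spin":0},{"xyz":[0,0,-0.165],"spin":0},{"xyz":[0,0,-0.18],"spin":0},{"xyz":[0,0,-0.188],"spin":0},{"xyz":[0,0,-0.188],"spin":0}]}}

```text
time_s: 18.9
ee_pos: [582.5, 385.5, 19.3]
ee_rot: [2.293, 2.148, 0.001]
wrist_force: [-0.7, 0.4, -0.3]
finger_gap: 85.3
grip_force: 0.0
```

Emit:
{"api": "servo_tool", "payload": {"rows": [{"xyz":[0,0,0],"spin":0},{"xyz":[0,0,0],"spin":0},{"xyz":[0,0,0],"spin":0},{"xyz":[0,0,0],"spin":0},{"xyz":[0,0,0],"spin":0},{"xyz":[0,0,0],"spin":0},{"xyz":[0,0,0],"spin":0},{"xyz":[0,0,0],"spin":0}], "claw": 0}}

```text
time_s: 19.7
ee_pos: [583.4, 386.3, 21.2]
ee_rot: [2.292, 2.148, 0.005]
wrist_force: [-0.3, -0.4, 5.9]
finger_gap: 54.1
grip_force: 42.7
```

Emit:
{"api": "servo_tool", "payload": {"rows": [{"xyz":[0,0,0.02],"spin":0},{"xyz":[0,0,0.05],"spin":0},{"xyz":[0,0,0.09],"spin":0},{"xyz":[0,0,0.13],"spin":0},{"xyz":[0,0,0.17],"spin":0},{"xyz":[0,0,0.188],"spin":0},{"xyz":[0,0,0.188],"spin":0}]}}

```text
time_s: 20.4
ee_pos: [583.6, 386.4, 163.6]
ee_rot: [2.291, 2.147, 0.008]
wrist_force: [0.1, 0.1, -0.2]
finger_gap: 54.1
grip_force: 42.4
```

Emit:
{"api": "servo_tool", "payload": {"rows": [{"xyz":[-0.005,-0.03,0],"spin":0.01},{"xyz":[-0.012,-0.08,0],"spin":0.02},{"xyz":[-0.02,-0.13,0],"spin":0.03},{"xyz":[-0.03,-0.19,0],"spin":0.04},{"xyz":[-0.04,-0.25,0],"spin":0.05},{"xyz":[-0.05,-0.31,0],"spin":0.06},{"xyz":[-0.06,-0.37,0],"spin":0.07},{"xyz":[-0.07,-0.43,0],"spin":0.08},{"xyz":[-0.08,-0.49,0],"spin":0.09},{"xyz":[-0.09,-0.55,0],"spin":0.0955},{"xyz":[-0.1,-0.61,0],"spin":0.0955},{"xyz":[-0.11,-0.67,0],"spin":0.0955},{"xyz":[-0.115,-0.72,0],"spin":0.0955},{"xyz":[-0.122,-0.77,0],"spin":0.0955},{"xyz":[-0.128,-0.81,0],"spin":0.0955},{"xyz":[-0.1313,-0.83,0],"spin":0.0955},{"xyz":[-0.1313,-0.8405,0],"spin":0.0955},{"xyz":[-0.1313,-0.8405,0],"spin":0.0955},{"xyz":[-0.1313,-0.8405,0],"spin":0.0955}]}}

```text
time_s: 22.3
ee_pos: [483.7, -243.6, 159.5]
ee_rot: [-2.123, -2.314, -0.001]
wrist_force: [0.2, 0.8, -1.2]
finger_gap: 54.1
grip_force: 42.4
```

Emit:
{"api": "servo_tool", "payload": {"rows": [{"xyz":[0,0,-0.04],"spin":0},{"xyz":[0,0,-0.08],"spin":0},{"xyz":[0,0,-0.12],"spin":0},{"xyz":[0,0,-0.15],"spin":0},{"xyz":[0,0,-0.17],"spin":0},{"xyz":[0,0,-0.18],"spin":0},{"xyz":[0,0,-0.18],"spin":0},{"xyz":[0,0,-0.18],"spin":0}]}}

```text
time_s: 23.1
ee_pos: [484.5, -245.1, 26.0]
ee_rot: [2.123, 2.313, 0.0]
wrist_force: [-0.7, -0.4, -0.5]
finger_gap: 54.3
grip_force: 42.4
```

```bash
python3 chk.py blue_book 593.2 195.2 32 .08;python3 chk.py ink_pad 485 -244.8 4 .085
```

```text
scene ok 1140
top ok 723
fixed z [5.92076e+02 1.96143e+02 3.20000e+01 8.10000e-02] 0.08
fixed z [5.92204e+02 1.97628e+02 3.20000e+01 8.80000e-02] 0.038
fixed z [5.93327e+02 1.94432e+02 3.20000e+01 1.13000e-01] 0.088
free [5.91246e+02 1.95134e+02 2.96110e+01 8.20000e-02] 0.07
scene ok 428
top missing
fixed z [ 4.80534e+02 -2.45098e+02  4.00000e+00  4.30000e-02] 0.228
free [ 4.83207e+02 -2.41373e+02  7.68800e+00  2.80000e-02] 0.232
```

Emit:
{"api": "servo_tool", "payload": {"rows": [{"xyz":[0.001,0,-0.002],"spin":0},{"xyz":[0.001,0,-0.004],"spin":0},{"xyz":[0.001,0,-0.0055],"spin":0},{"xyz":[0.001,0,-0.0065],"spin":0},{"xyz":[0.001,0,-0.0065],"spin":0}]}}

```text
time_s: 24.0
ee_pos: [484.4, -244.9, 21.1]
ee_rot: [-2.124, -2.314, 0.0]
wrist_force: [-4.6, 2.2, 10.1]
finger_gap: 54.5
grip_force: 43.6
```

Emit:
{"api": "servo_tool", "payload": {"rows": [{"xyz":[0,0,0],"spin":0},{"xyz":[0,0,0],"spin":0},{"xyz":[0,0,0],"spin":0},{"xyz":[0,0,0],"spin":0},{"xyz":[0,0,0],"spin":0},{"xyz":[0,0,0],"spin":0},{"xyz":[0,0,0.03],"spin":0},{"xyz":[0,0,0.08],"spin":0},{"xyz":[0,0,0.13],"spin":0},{"xyz":[0,0,0.1865],"spin":0},{"xyz":[-0.0605,0.2457,0.1865],"spin":-0.0477},{"xyz":[-0.0605,0.2457,0.1865],"spin":-0.0477},{"xyz":[-0.0605,0.2457,0.1865],"spin":-0.0477},{"xyz":[-0.0605,0.2457,0.1865],"spin":-0.0477},{"xyz":[-0.0605,0.2457,0.1865],"spin":-0.0477},{"xyz":[-0.0605,0.2457,0.1865],"spin":-0.0477},{"xyz":[-0.0605,0.2457,0.1865],"spin":-0.0477}], "claw": 1}}

```text
time_s: 25.7
ee_pos: [439.5, -61.3, 160.3]
ee_rot: [2.21, 2.232, 0.0]
wrist_force: [0.4, -0.7, -0.3]
finger_gap: 85.3
grip_force: 0.0
```

```bash
python3 chk.py ink_pad 485 -244.8 0 .085; python3 - <<'E'
from h import *
for k in("scene","top"):
    p=viewer.capture(k); c=proj(np.array([[470.,-150,20]]),p)[0].astype(int)
    cv2.imwrite(f"pics/u_{k}.png",cv2.resize(p["color"][max(c[1]-80,0):c[1]+80,max(c[0]-90,0):c[0]+90,::-1],(540,480)))
cv2.imwrite("pics/u.png",cv2.resize(np.hstack([cv2.imread(f"pics/u_{k}.png") for k in("scene","top")]),(800,356)))
E
```

```text
scene missing
top ok 697
fixed z [ 4.83491e+02 -2.47733e+02  0.00000e+00  8.50000e-02] 0.11
free [ 4.92182e+02 -2.58614e+02 -4.90080e+01  8.20000e-02] 0.055
```

View pics/u.png

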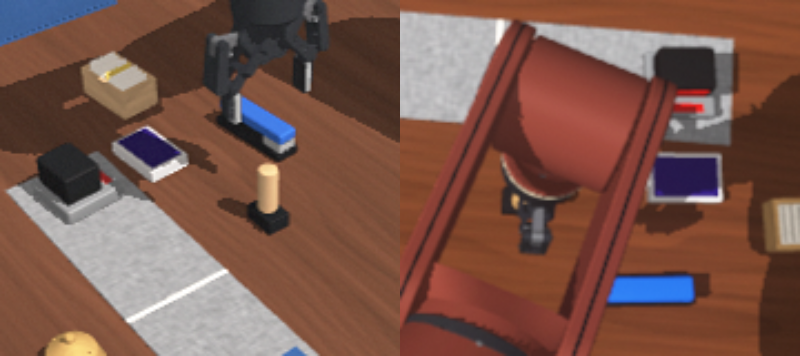

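Emit:
{"api": "servo_tool", "payload": {"rows": [{"xyz":[0,0,-0.04],"spin":0},{"xyz":[0,0,-0.08],"spin":0},{"xyz":[0,0,-0.11],"spin":0},{"xyz":[0,0,-0.135],"spin":0},{"xyz":[0,0,-0.1493],"spin":0},{"xyz":[0,0,-0.1493],"spin":0}]}}

```text
time_s: 26.6
ee_pos: [437.8, -60.5, 46.6]
ee_rot: [-2.209, -2.23, 0.002]
wrist_force: [0.2, 0.8, 0.9]
finger_gap: 85.4
grip_force: 0.0
```

Emit:
{"api": "servo_tool", "payload": {"rows": [{"xyz":[0,0,0],"spin":0},{"xyz":[0,0,0],"spin":0},{"xyz":[0,0,0],"spin":0},{"xyz":[0,0,0],"spin":0},{"xyz":[0,0,0],"spin":0},{"xyz":[0,0,0],"spin":0},{"xyz":[0,0,0],"spin":0},{"xyz":[0,0,0],"spin":0},{"xyz":[0,0,0],"spin":0},{"xyz":[0,0,0],"spin":0}], "claw": 0}}

```text
time_s: 27.6
ee_pos: [439.6, -60.8, 48.7]
ee_rot: [2.209, 2.232, 0.001]
wrist_force: [-1.0, 0.5, 5.7]
finger_gap: 22.8
grip_force: 39.4
```

Emit:
{"api": "servo_tool", "payload": {"rows": [{"xyz":[0,0,0.01],"spin":0},{"xyz":[0,0,0.03],"spin":0},{"xyz":[0,0,0.06],"spin":0},{"xyz":[0,0,0.09],"spin":0},{"xyz":[0,0,0.11],"spin":0},{"xyz":[0,0,0.12],"spin":0},{"xyz":[0,0,0.12],"spin":0}]}}

```text
time_s: 28.3
ee_pos: [439.6, -60.8, 139.0]
ee_rot: [2.209, 2.232, 0.001]
wrist_force: [0.2, -0.3, -0.1]
finger_gap: 22.9
grip_force: 39.2
```

```bash
python3 chk.py stamp 439.3 -60.6 90 .01; python3 - <<'E'
from h import *
I=[]
for k in("scene","top"):
    p=viewer.capture(k); c=proj(np.array([[455.,-130,90]]),p)[0].astype(int)
    I.append(cv2.resize(p["color"][max(c[1]-60,0):c[1]+60,max(c[0]-60,0):c[0]+60,::-1],(400,400)))
cv2.imwrite("pics/w.png",np.hstack(I))
E
```

```text
scene ok 305
top missing
fixed z [ 4.38838e+02 -5.67950e+01  9.00000e+01 -2.16000e-01] 0.297
free [ 4.37505e+02 -5.85570e+01  8.84360e+01 -2.12000e-01] 0.294
```

View pics/w.png

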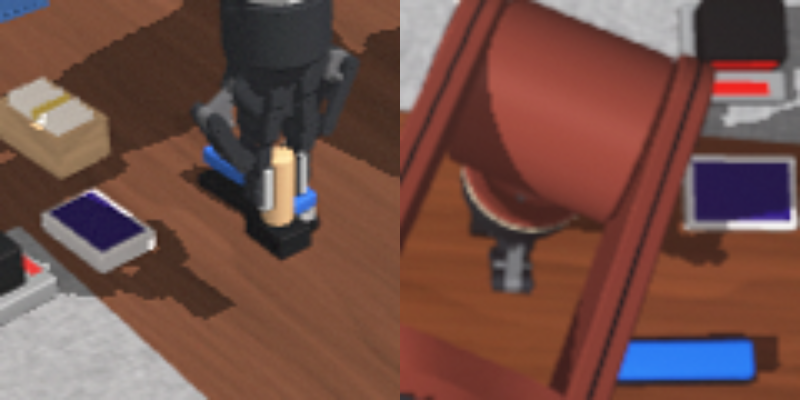

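The stamp is held upright, at about (280,200) in the left crop. The pad is clear in the scene view, so I'll measure it.

```bash
python3 chk.py ink_pad 485 -244.8 0 .085;python3 chk.py scanner 592.7 -235.6 2 .085 2>&1 | head -3
```

```text
scene ok 478
top ok 809
fixed z [ 4.82229e+02 -2.46032e+02  0.00000e+00  8.40000e-02] 0.105
fixed z [ 4.81375e+02 -2.42475e+02  0.00000e+00  4.60000e-02] 0.123
fixed z [ 4.83052e+02 -2.46332e+02  0.00000e+00  6.10000e-02] 0.077
free [ 4.82399e+02 -2.46136e+02 -4.12000e-01  8.50000e-02] 0.103
scene ok 912
top ok 836
Traceback (most recent call last):
```

Emit:
{"api": "servo_tool", "payload": {"rows": [{"xyz":[0.007,-0.03,0],"spin":0.01},{"xyz":[0.015,-0.07,0],"spin":0.02},{"xyz":[0.025,-0.11,0],"spin":0.03},{"xyz":[0.035,-0.15,0],"spin":0.04},{"xyz":[0.045,-0.19,0],"spin":0.0477},{"xyz":[0.053,-0.225,0],"spin":0.0477},{"xyz":[0.0591,-0.24,0],"spin":0.0477},{"xyz":[0.0591,-0.2465,0],"spin":0.0477},{"xyz":[0.0591,-0.2465,0],"spin":0.0477},{"xyz":[0.0591,-0.2465,-0.03],"spin":0.0477},{"xyz":[0.0591,-0.2465,-0.06],"spin":0.0477},{"xyz":[0.0591,-0.2465,-0.08],"spin":0.0477},{"xyz":[0.0591,-0.2465,-0.09],"spin":0.0477},{"xyz":[0.0591,-0.2465,-0.0907],"spin":0.0477},{"xyz":[0.0591,-0.2465,-0.0907],"spin":0.0477}]}}

```text
time_s: 30.5
ee_pos: [483.8, -245.4, 70.6]
ee_rot: [2.124, 2.314, 0.0]
wrist_force: [0.5, 0.7, -0.4]
finger_gap: 23.1
grip_force: 39.2
```

Emit:
{"api": "servo_tool", "payload": {"rows": [{"xyz":[0,0,-0.0015],"spin":0},{"xyz":[0,0,-0.003],"spin":0},{"xyz":[0,0,-0.004],"spin":0},{"xyz":[0,0,-0.004],"spin":0}]}}

```text
time_s: 30.9
ee_pos: [483.4, -245.5, 67.2]
ee_rot: [2.125, 2.314, 0.0]
wrist_force: [0.4, 0.5, -1.0]
finger_gap: 23.0
grip_force: 39.2
```

Emit:
{"api": "servo_tool", "payload": {"rows": [{"xyz":[0,0,-0.001],"spin":0},{"xyz":[0,0,-0.0018],"spin":0},{"xyz":[0,0,-0.0018],"spin":0}]}}

```text
time_s: 31.2
ee_pos: [483.6, -245.7, 66.7]
ee_rot: [2.125, 2.314, -0.0]
wrist_force: [-2.4, 1.6, 6.8]
finger_gap: 23.2
grip_force: 40.0
```

```bash
python3 - <<'E'
from h import *
I=[]
for k in("scene","top"):
    p=viewer.capture(k); c=proj(np.array([[484.,-245,30]]),p)[0].astype(int)
    I.append(cv2.resize(p["color"][max(c[1]-50,0):c[1]+50,max(c[0]-50,0):c[0]+50,::-1],(400,400)))
cv2.imwrite("pics/w2.png",np.hstack(I))
E
```

```text
(no output)
```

View pics/w2.png

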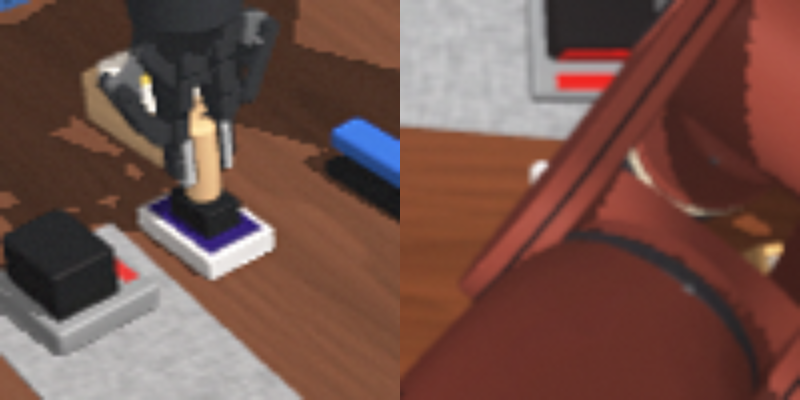

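The stamp stands in the middle of the pad, at (205,210) in the left crop. Releasing it, then on to the card box.

Emit:
{"api": "servo_tool", "payload": {"rows": [{"xyz":[0,0,0],"spin":0},{"xyz":[0,0,0],"spin":0},{"xyz":[0,0,0],"spin":0},{"xyz":[0,0,0],"spin":0},{"xyz":[0,0,0],"spin":0},{"xyz":[0,0,0],"spin":0},{"xyz":[0,0,0],"spin":0},{"xyz":[0,0,0.03],"spin":0},{"xyz":[0,0,0.07],"spin":0},{"xyz":[0,0,0.11],"spin":0},{"xyz":[0,0,0.152],"spin":0},{"xyz":[0,0,0.152],"spin":0},{"xyz":[-0.0603,-0.1873,0.152],"spin":0},{"xyz":[-0.0603,-0.1873,0.152],"spin":0},{"xyz":[-0.0603,-0.1873,0.152],"spin":0},{"xyz":[-0.0603,-0.1873,0.152],"spin":0},{"xyz":[-0.0603,-0.1873,0.152],"spin":0},{"xyz":[-0.0603,-0.1873,0.152],"spin":0}], "claw": 1}}

```text
time_s: 33.1
ee_pos: [438.1, -384.9, 178.9]
ee_rot: [-2.124, -2.313, -0.001]
wrist_force: [-0.2, 1.3, -0.8]
finger_gap: 85.5
grip_force: 0.0
```

Emit:
{"api": "servo_tool", "payload": {"rows": [{"xyz":[0,0,-0.05],"spin":0},{"xyz":[0,0,-0.1],"spin":0},{"xyz":[0,0,-0.14],"spin":0},{"xyz":[0,0,-0.17],"spin":0},{"xyz":[0,0,-0.19],"spin":0},{"xyz":[0,0,-0.2],"spin":0},{"xyz":[0,0,-0.2035],"spin":0},{"xyz":[0,0,-0.2035],"spin":0}]}}

```text
time_s: 33.9
ee_pos: [438.7, -386.1, 27.7]
ee_rot: [2.124, 2.314, -0.0]
wrist_force: [1.0, -0.1, -0.1]
finger_gap: 85.7
grip_force: 0.0
```

Emit:
{"api": "servo_tool", "payload": {"rows": [{"xyz":[0,0,0],"spin":0},{"xyz":[0,0,0],"spin":0},{"xyz":[0,0,0],"spin":0},{"xyz":[0,0,0],"spin":0},{"xyz":[0,0,0],"spin":0},{"xyz":[0,0,0],"spin":0},{"xyz":[0,0,0],"spin":0},{"xyz":[0,0,0],"spin":0}], "claw": 0}}

```text
time_s: 34.7
ee_pos: [438.9, -386.8, 28.5]
ee_rot: [2.123, 2.312, -0.0]
wrist_force: [0.0, -0.5, 6.5]
finger_gap: 55.1
grip_force: 44.1
```

Emit:
{"api": "servo_tool", "payload": {"rows": [{"xyz":[0,0,0.02],"spin":0},{"xyz":[0,0,0.05],"spin":0},{"xyz":[0,0,0.09],"spin":0},{"xyz":[0,0,0.13],"spin":0},{"xyz":[0,0,0.17],"spin":0},{"xyz":[0,0,0.2],"spin":0},{"xyz":[0,0,0.22],"spin":0},{"xyz":[0,0,0.22],"spin":0}]}}

```text
time_s: 35.5
ee_pos: [439.0, -387.0, 195.0]
ee_rot: [2.122, 2.31, -0.001]
wrist_force: [0.2, -0.3, -2.1]
finger_gap: 55.1
grip_force: 43.3
```

```bash
python3 chk.py stamp 483.3 -245.5 18 .085; python3 plan.py 438.1,-386,192,.086 592.9,-20.2,192,0 592.9,-20.2,33,0
```

```text
scene ok 306
top ok 259
fixed z [ 4.81521e+02 -2.44498e+02  1.80000e+01  4.00000e-02] 0.124
fixed z [ 4.82263e+02 -2.43664e+02  1.80000e+01 -1.09000e-01] 0.133
fixed z [ 4.81810e+02 -2.44681e+02  1.80000e+01  8.30000e-02] 0.084
free [ 4.81851e+02 -2.44779e+02  1.76590e+01  8.40000e-02] 0.119
xyz [0.2064, 0.4877, 0.0] spin -0.0547
xyz [0.2064, 0.4877, -0.212] spin -0.0547
```

Emit:
{"api": "servo_tool", "payload": {"rows": [{"xyz":[0.015,0.03,0],"spin":-0.01},{"xyz":[0.03,0.07,0],"spin":-0.02},{"xyz":[0.05,0.12,0],"spin":-0.03},{"xyz":[0.075,0.17,0],"spin":-0.04},{"xyz":[0.1,0.225,0],"spin":-0.0547},{"xyz":[0.12,0.28,0],"spin":-0.0547},{"xyz":[0.14,0.335,0],"spin":-0.0547},{"xyz":[0.16,0.39,0],"spin":-0.0547},{"xyz":[0.18,0.435,0],"spin":-0.0547},{"xyz":[0.195,0.465,0],"spin":-0.0547},{"xyz":[0.2064,0.48,0],"spin":-0.0547},{"xyz":[0.2064,0.4877,0],"spin":-0.0547},{"xyz":[0.2064,0.4877,0],"spin":-0.0547},{"xyz":[0.2064,0.4877,-0.05],"spin":-0.0547},{"xyz":[0.2064,0.4877,-0.1],"spin":-0.0547},{"xyz":[0.2064,0.4877,-0.15],"spin":-0.0547},{"xyz":[0.2064,0.4877,-0.185],"spin":-0.0547},{"xyz":[0.2064,0.4877,-0.2],"spin":-0.0547},{"xyz":[0.2064,0.4877,-0.207],"spin":-0.0547},{"xyz":[0.2064,0.4877,-0.207],"spin":-0.0547}]}}

```text
time_s: 37.7
ee_pos: [593.2, -20.9, 37.2]
ee_rot: [2.223, 2.219, 0.0]
wrist_force: [0.6, 0.7, -1.6]
finger_gap: 55.2
grip_force: 43.2
```

Emit:
{"api": "servo_tool", "payload": {"rows": [{"xyz":[0,0,-0.003],"spin":0},{"xyz":[0,0,-0.006],"spin":0},{"xyz":[0,0,-0.008],"spin":0},{"xyz":[0,0,-0.008],"spin":0}]}}

```text
time_s: 38.1
ee_pos: [593.1, -20.1, 31.1]
ee_rot: [2.222, 2.221, 0.0]
wrist_force: [-0.4, 0.7, -1.5]
finger_gap: 55.0
grip_force: 43.2
```

Emit:
{"api": "servo_tool", "payload": {"rows": [{"xyz":[0,0,-0.001],"spin":0},{"xyz":[0,0,-0.0016],"spin":0},{"xyz":[0,0,-0.0016],"spin":0}]}}

```text
time_s: 38.4
ee_pos: [593.2, -20.1, 30.5]
ee_rot: [2.222, 2.221, 0.0]
wrist_force: [-2.3, -0.3, 4.6]
finger_gap: 54.8
grip_force: 43.9
```

Emit:
{"api": "servo_tool", "payload": {"rows": [{"xyz":[0,0,0],"spin":0},{"xyz":[0,0,0],"spin":0},{"xyz":[0,0,0],"spin":0},{"xyz":[0,0,0],"spin":0},{"xyz":[0,0,0],"spin":0},{"xyz":[0,0,0],"spin":0},{"xyz":[0,0,0.03],"spin":0},{"xyz":[0,0,0.08],"spin":0},{"xyz":[0,0,0.13],"spin":0},{"xyz":[0,0,0.18],"spin":0},{"xyz":[0,0,0.23],"spin":0},{"xyz":[0,0,0.23],"spin":0}], "claw": 1}}

```text
time_s: 39.6
ee_pos: [596.6, -20.8, 209.3]
ee_rot: [2.216, 2.214, 0.011]
wrist_force: [1.1, -0.5, -0.0]
finger_gap: 85.4
grip_force: 0.0
```

Emit:
{"api": "servo_tool", "payload": {"rows": [{"xyz":[-0.2,0.3,0.05],"spin":0.3},{"xyz":[-0.2,0.3,0.05],"spin":0.3},{"xyz":[-0.2,0.3,0.05],"spin":0.3},{"xyz":[-0.2,0.3,0.05],"spin":0.3},{"xyz":[-0.2,0.3,0.05],"spin":0.3},{"xyz":[-0.2,0.3,0.05],"spin":0.3},{"xyz":[-0.5,0.82,0.05],"spin":0.7},{"xyz":[-0.5,0.82,0.05],"spin":0.7},{"xyz":[-0.5,0.82,0.05],"spin":0.7},{"xyz":[-0.5,0.82,0.05],"spin":0.7},{"xyz":[-0.5,0.82,0.05],"spin":0.7},{"xyz":[-0.5,0.82,0.05],"spin":0.7},{"xyz":[-0.5,0.82,0.05],"spin":0.7},{"xyz":[-0.5,0.82,0.05],"spin":0.7},{"xyz":[-0.5,0.82,0.05],"spin":0.7},{"xyz":[-0.5,0.82,0.05],"spin":0.7},{"xyz":[-0.5,0.82,0.05],"spin":0.7}]}}

```text
time_s: 41.3
ee_pos: [216.8, 595.1, 238.2]
ee_rot: [-0.731, -3.055, 0.003]
wrist_force: [0.6, 0.3, -0.3]
finger_gap: 85.3
grip_force: 0.0
```

```bash
for a in "card_box 592.9 -20.2 2 0" "blue_book 593 195.5 32 .08" "ink_pad 483 -246 0 .085" "stamp 483 -245 18 .085" "green_book 435 370.6 0 .155" "mat 593.2 195 2 .08"; do echo "== $a"; python3 chk.py $a; done; python3 - <<'E'
from h import *
I=[]
for k in("scene","top"):
    p=viewer.capture(k); I.append(cv2.resize(p["color"][60:340,:,::-1],(800,400))[:, :])
cv2.imwrite("pics/end.png",np.vstack(I)[:,:][:800]); 
a=I[0][:,:];cv2.imwrite("pics/end.png",cv2.resize(np.vstack(I),(600,600)))
E
```

```text
== card_box 592.9 -20.2 2 0
scene ok 1127
top ok 903
fixed z [592.392 -20.437   2.      0.   ] 0.058
fixed z [ 5.92518e+02 -1.71530e+01  2.00000e+00 -1.20000e-02] 0.032
fixed z [ 5.92472e+02 -2.15340e+01  2.00000e+00 -2.00000e-03] 0.042
free [ 5.92025e+02 -2.07320e+01 -1.15000e-01 -9.00000e-03] 0.052
== blue_book 593 195.5 32 .08
scene missing
top ok 742
fixed z [5.91811e+02 1.94073e+02 3.20000e+01 1.06000e-01] 0.062
free [5.99673e+02 1.98681e+02 3.97500e+00 8.30000e-02] 0.028
== ink_pad 483 -246 0 .085
scene ok 386
top ok 505
fixed z [ 4.83759e+02 -2.45607e+02  0.00000e+00  5.30000e-02] 0.372
fixed z [ 4.85606e+02 -2.42802e+02  0.00000e+00  9.90000e-02] 0.316
fixed z [ 4.82467e+02 -2.46501e+02  0.00000e+00  8.10000e-02] 0.376
free [ 4.83026e+02 -2.47197e+02 -3.50800e+00  8.20000e-02] 0.346
== stamp 483 -245 18 .085
scene ok 321
top ok 260
fixed z [ 4.81413e+02 -2.45152e+02  1.80000e+01  4.60000e-02] 0.104
fixed z [ 4.81596e+02 -2.44794e+02  1.80000e+01 -1.03000e-01] 0.111
fixed z [ 4.81859e+02 -2.45010e+02  1.80000e+01  8.60000e-02] 0.074
free [ 4.81590e+02 -2.44658e+02  1.83630e+01  4.80000e-02] 0.105
== green_book 435 370.6 0 .155
scene ok 1408
top ok 914
fixed z [4.35772e+02 3.71662e+02 0.00000e+00 1.52000e-01] 0.05
fixed z [4.35883e+02 3.71728e+02 0.00000e+00 1.67000e-01] 0.039
fixed z [4.35721e+02 3.71010e+02 0.00000e+00 1.46000e-01] 0.056
free [ 4.35651e+02  3.71792e+02 -3.66000e-01  1.58000e-01] 0.05
== mat 593.2 195 2 .08
scene ok 509
top ok 252
fixed z [5.93374e+02 1.96242e+02 2.00000e+00 6.90000e-02] 0.774
fixed z [5.94717e+02 1.98253e+02 2.00000e+00 9.20000e-02] 0.7
fixed z [5.89408e+02 1.92830e+02 2.00000e+00 1.03000e-01] 0.801
free [ 5.90687e+02  1.93624e+02 -6.66400e+00  8.80000e-02] 0.75
```

View pics/end.png

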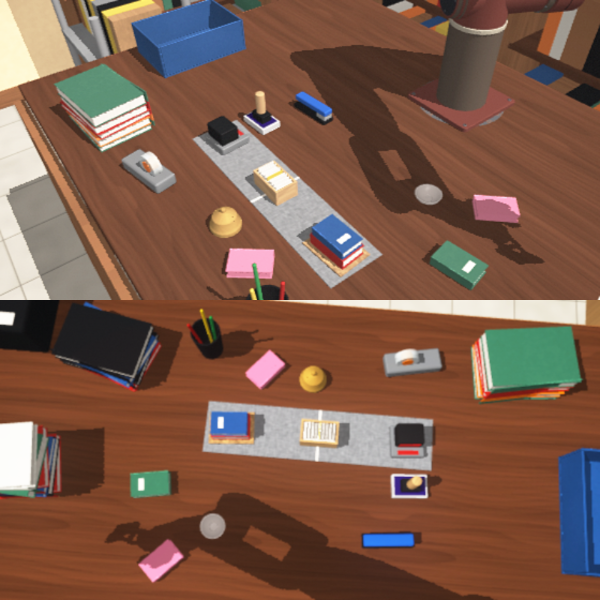

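The picture shows everything in place: stacked books on the mat at (230,427), box on the centre line at (320,432), stamp on the pad in front of the scanner at (410,485), and bystanders unmoved. Handing in.

```bash
python3 -c "
from workcell import sign_off; print(sign_off())"
```

```text
the job is handed in; nothing more can be done
None
```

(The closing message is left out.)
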